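# Slide a cap out of the dispenser and snap it onto a battery pack's terminal stud

### The job

Slide the orange cap along its dispenser lane and out of the open end, carry it to the battery pack in the cradle and press it straight down over the terminal stud until it clicks past the catches. Do not stop at the click: keep pressing so that the yellow seal ring under the cap is squeezed right down, and finish while still holding the cap and pressing it down, without letting go. Leave the grey cap and everything else on the bench where it is.

Things in the scene. Friction and masses are not known exactly. Their poses are not given: they have to be found in the camera images.
- cap_orange: the orange cap to fit: a round thimble 50 mm tall, closed on top, with a ribbed barrel 32 mm across. A flange 44 mm across, 4 mm thick, runs round its foot; the 21 mm mouth in it is the lip that snaps behind the catches. Inside, the bore is 26 mm wide, 36 mm deep from the foot. About 40 g. Origin: centre of the underside; z up through the closed top. Its yaw does not matter.
- cap_grip (a point): where to grip the orange cap: on its axis, 38 mm above its underside, halfway up the free part of the barrel. A grip that closes along the lane keeps clear of the neighbour cap, 76 mm away to the side.
- cap_grey: an identical cap in grey plastic, in the dispenser's other lane; bystander, leave it in place. Origin: centre of its underside.
- dispenser: fixed cap dispenser, 160 (its x) x 150 (its y) x 32 mm, with two lanes along its x, centred at y = +38 and -38 mm, floor 20 mm up; either may hold the orange cap. Steel lips at 27.5 to 32 mm height overhang each lane: the barrel stands up through a slot 36 mm wide, the flange runs under the lips in a channel 48 mm wide. Origin: centre of the underside, on the bench.
- lane_exit (a point): middle of the dispenser's open end, which faces the robot: on its centre line at x = -80 mm of its frame, 20 mm above the bench. A cap cannot be lifted through the lips; it slides along its lane towards -x and is free of them once its origin is 22 mm beyond this end. The other end is closed.
- pack: dark battery pack fixed in a cradle, 55 mm high; a round tower 47 mm across rises from it to 67 mm and carries the yellow seal ring and the upright grey stud. Origin: on the bench directly under the stud's axis; z up. In its own frame pack and cradle extend from x = -50 to +120 mm and 55 mm to each side in y.
- stud_tip (a point): centre of the top of the upright terminal stud, 106.5 mm above the bench. The stud is 18 mm in diameter, its tip tapers to 11 mm over the last 6.5 mm.
- catches (a point): on the stud's axis, 20 mm below its tip, level with four spring-loaded steel balls that stick out 3.5 mm from its sides. A cap pushed straight down meets them with its foot about 4 mm above this level and needs about 7 to 12 N to force its lip past; then the resistance drops, and the balls snap out above the lip when the foot is about 8 mm below this level.
- seal (a joint): how far the springy yellow seal ring (42 mm across, round the foot of the stud) is pressed down, in m: 0 free (its top 28.5 mm below the stud tip, just below where the cap's foot is when it clicks), 0.005 fully down on a firm stop (33.5 mm below the tip). 2 N starts it, about 10 N presses it fully down; unpressed it springs up again.
- spare_pack: a second dark battery pack, 150 x 86 mm and 43 mm thick with a bare post, lying loose on the bench; bystander. Origin: centre of its underside.
- screwdriver: screwdriver lying on the bench; bystander. Origin: middle of its length.
- tape: roll of blue tape, 84 mm across, 24 mm high; bystander. Origin: centre of its underside.
- jar: closed jar, 60 mm across, 75 mm high; bystander. Origin: centre of its underside.
- brush: brush lying on the bench; bystander. Origin: middle of its length.
- tray: green open tray 90 x 120 x 30 mm; bystander. Origin: centre of its underside.
There are look-alikes about, which are no part of the job. Leave any purple look-alike of the pack alone.

How it is judged:
On the way, in this order (a step that is already met when the one before it is completed fails the run):
1. the orange cap has slid along its lane and is leaving by the open end (x of cap_orange in the frame of dispenser below -0.09 m and z of cap_orange in the frame of dispenser below 0.04 m), for 0.02 s.
2. the cap sits square on the stud and has clicked past the catches (horizontal distance between cap_orange and stud_tip below 0.003 m and angle between cap_orange's own z axis and vertical below 0.08 rad and z of cap_orange in the frame of pack below 0.0787 m), for 0.05 s.
At the end, for the whole second after the job is handed in: the orange cap is upright (within 0.08 rad) on the stud, within 3 mm of its axis and past the catches, the seal ring is pressed down by at least 3 of its 5 mm, and the robot's fingers still grip the cap (over 12 N), holding it there at rest (horizontal distance between cap_orange and stud_tip below 0.003 m and angle between cap_orange's own z axis and vertical below 0.08 rad and z of cap_orange in the frame of pack below 0.076 m and value of joint seal above 0.003 m and contact force between the fingers and cap_orange above 12 N and linear speed of cap_orange below 0.02 m/s); the arm keeps its last pose, push and grip.
It fails at once if the grey cap is moved by more than 20 mm (distance of cap_grey from where it was at the start of the episode above 0.02 m).
It fails at once if another thing on the bench is pushed away by more than 30 mm (distance of any of spare_pack, screwdriver, tape, jar, brush, tray from where it was at the start of the episode above 0.03 m).
It also fails if it takes over 64 s, if anything falls off the work surface, if the arm or the gripper's body presses on something with over 40 N, if the wrist force passes 120 N, or if a joint passes its speed limit or range.

### The arm

A 6-joint arm with a two-finger parallel gripper is mounted at the origin on the work surface. World frame = base frame: x ahead of the robot, y to its left, z up, the work surface at z = 0. Lengths are in m, angles in rad, forces in N, time in s.
With the tool pointing down it reaches from about 0.325 to 0.9 m from the base axis. Payload 6.1 kg.
Tool frame: the origin (TCP) lies midway between the tips of the shut fingers; the grasp point (between the pads) lies 19 mm behind it (env.grasp_offset is the distance from the TCP to the grasp point, in m); z points along the fingers, y is the line along which they close (so a half turn about z gives the same grasp; the last joint's range is limited). The gripper opens to 85 mm and grips with 20 to 120 N. Pads are 22 mm wide; open, the fingers measure 114 mm over their backs; the gripper's body (76 mm by 85 mm) begins 54 mm behind the grasp point. The pads swing forward as they close: fully open they stand 13 mm farther back than shut.
Start: joints at [0.995, 0.22, 1.526, -0, 1.395, -0.126], TCP at [0.272, 0.563, 0.231] pointing down, gripper open.
Joint ranges: [-2.98, 2.98], [-0.91, 2.08], [0.09, 2.57], [-1.24, 4.39], [0.2, 2.65], [-2.68, 2.68]. Speed limits (rad/s): [2.57, 2.57, 3.01, 3.14, 3.14, 3.14].

### API

Orientations are given as [roll, pitch, yaw] about the fixed x, y, z axes, in that order (R = Rz(yaw) Ry(pitch) Rx(roll)).
In Python, from plant import env gives the robot as it stands.
- The arm moves only by the tool send_rows, never from a script. Its argument "series" is a list of rows, each a list of 5 numbers: the finger opening in m, from 0 to 0.0854, then the shift along the tool's x, y, z in m, then the turn about the tool's z in rad. In form: [[claw, x, y, z, twist], ...]. A call has exactly 10 rows; each row is the pose to reach, as a shift and turn from the pose commanded when the call began, along the tool's axes at that moment; what a row does not reach only later rows make up. A row lasts 1/8 s, in which the tool goes at most 62.5 mm and 10.7 degrees, less where a joint would pass 70% of its speed; a pose out of reach is approached as far as the arm can. A call with a gripper value outside its range is refused whole. The fingers move at their own pace and stop on an object; "squeeze" is the grip in N (left out, the last holds). Time passes only in rows, so rows that repeat a pose let the fingers close, or fill a call up. It gives the time, the measured TCP pose, the force, the opening and the grip force at its end, in the units of the state.
- env.get_obs(): the state, without advancing time (a new reading comes with each control period).
- env.grab_frame(name): name is "scene" or "top" or "wrist"; returns a dict with "img" (384x512x3 uint8, blue, green, red), "z_map" (384x512 float32, m along the optical axis (not along the pixel's ray), 0 where there is no reading), "camera_matrix" (3x3 intrinsics, pixels), "eye" and "orientation" of the camera in the world. Camera axes: x right, y up, looking along -z (the intrinsics and any distortion apply to the point x, -y, -z); pixel columns grow to the right and rows downward; lengths in m; the calibration is good to about 2 mm. The wrist camera is an equidistant fisheye: a pixel r from the principal point sees the ray r / f radians off the axis. A picture is of the moment at which its call begins.
- env.hand_in(): hands the job in; it is judged then, once.
The state is a dict: "clock": time; "qpos": joint angles; "joint_velocities": joint speeds; "joint_efforts": joint torques, N m; "eef_pos": TCP position; "ee_rot": TCP orientation; "force": force on the tool from outside, world axes, zero at the start; "moment": the same for the moment, N m; "finger_gap": finger opening in m; "finger_force": force on a finger pad.
Only numpy, scipy, OpenCV 4.12 (cv2) and the standard library are available. Lean on these libraries where they do the work, as an engineer would, in place of code of your own. Each camera call takes 0.05 s, during which the arm holds its last target. There are 200 camera calls.

## Working session

There is one attempt and no reset: what is moved stays moved. The work goes in short steps, Python scripts to look and compute and a tool call to move; the robot and the scene stay as the last step left them, time stands still between calls to the robot, and variables do not carry over. Pictures are saved under pics/ and viewed, at most 10 in all, crops included, and the job is handed in when it is done.

Besides the shell and the picture viewer there is one more tool, called after "Call:" in YAML: its name, and indented under it one key for each argument. send_rows: Moves the arm, as the interface text tells. Its arguments: {"type":"object","properties":{"series":{"type":"array","items":{"type":"array","items":{"type":"number"}}},"squeeze":{"type":"number"}},"required":["series"]}

```bash
mkdir -p pics; ls
cat > h.py <<'E'
from plant import env
import numpy as np, cv2
def shot(n,fn=None):
    f=env.grab_frame(n)
    if fn: cv2.imwrite('pics/'+fn,f['img'])
    return f
def rot(f):
    o=np.array(f['orientation'],float)
    if o.shape==(3,3): return o
    if o.size==3:
        from scipy.spatial.transform import Rotation as R
        return R.from_euler('xyz',o).as_matrix()
    raise ValueError(o)
def ray(f,u,v,fish=False):
    K=np.array(f['camera_matrix']); x=(u-K[0,2])/K[0,0]; y=(v-K[1,2])/K[1,1]
    if fish:
        r=np.hypot(x,y)+1e-12; d=np.array([np.sin(r)*x/r,-np.sin(r)*y/r,-np.cos(r)])
    else: d=np.array([x,-y,-1.])
    return rot(f)@d
def onplane(f,u,v,z,fish=False):
    d=ray(f,u,v,fish); e=np.array(f['eye']); return e+d*(z-e[2])/d[2]
def cloud(f):
    # perspective only
    K=np.array(f['camera_matrix']); Z=f['z_map']; v,u=np.mgrid[:Z.shape[0],:Z.shape[1]]
    p=np.stack([(u-K[0,2])/K[0,0]*Z,-(v-K[1,2])/K[1,1]*Z,-Z],-1)
    return p@rot(f).T+np.array(f['eye'])
E
python3 - <<'E'
from h import *
for n in ('top','scene'):
    f=shot(n,n+'0.png'); print(n,{k:(v if k not in('img','z_map') else 0) for k,v in f.items()})
print(env.get_obs(), env.grasp_offset)
E
```

```text
pics
top {'img': 0, 'z_map': 0, 'camera_matrix': array([[376.74406599,   0.        , 255.56483303],
       [  0.        , 376.74406599, 191.81427348],
       [  0.        ,   0.        ,   1.        ]]), 'eye': array([ 0.46547727, -0.00476701,  1.30897423]), 'orientation': array([ 0.06306894,  0.00158903, -1.56382497])}
scene {'img': 0, 'z_map': 0, 'camera_matrix': array([[395.41145076,   0.        , 258.43006637],
       [  0.        , 395.41145076, 192.7909226 ],
       [  0.        ,   0.        ,   1.        ]]), 'eye': array([0.88304265, 0.4144158 , 0.97607595]), 'orientation': array([0.55411865, 0.0158181 , 2.49612944])}
{'clock': 0.1, 'qpos': array([ 9.94908991e-01,  2.21171931e-01,  1.52751207e+00, -1.59955142e-05,
        1.39474402e+00, -1.26101411e-01]), 'joint_velocities': array([ 0.00054794, -0.00154573, -0.00447173,  0.00116008, -0.00101667,
        0.00053165]), 'joint_efforts': array([ 2.45395822e-03, -4.98245823e+01, -3.90546584e+01, -3.71792794e-05,
        5.64988819e-03, -2.19069000e-05]), 'eef_pos': array([0.27143019, 0.56235306, 0.23028525]), 'ee_rot': array([-3.13976988e+00, -2.15211290e-04,  2.69180935e+00]), 'force': array([ 0.14589784, -0.65391198,  0.32869929]), 'moment': array([ 0.05698142,  0.04453538, -0.00177712]), 'finger_force': 0.0, 'finger_gap': 0.08572165183891033} 0.0187
```

View pics/top0.png

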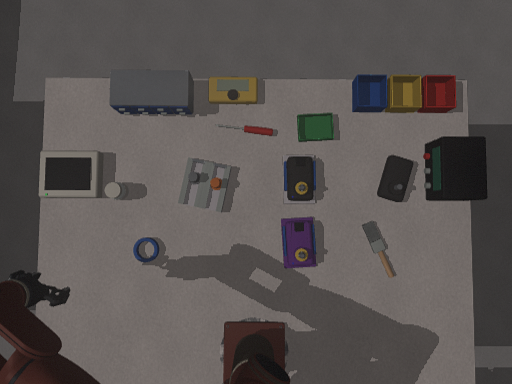

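View pics/scene0.png

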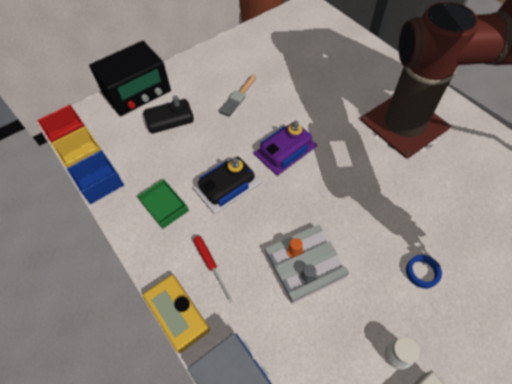

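The top view shows the dispenser at (206,184), with the orange cap at (216,183) in its right lane and the grey cap at (196,177). There are three pack candidates:
- **Dark pack in the white cradle, (300,180):** its yellow ring and stud are at (301,188). It is dark, sits in a cradle and has a seal ring, so it fits the description.
- **Purple pack, (300,243):** the look-alike, to be left alone.
- **Dark pack, (397,178):** lies loose with a bare post, so it is the spare.

Next I'll measure positions and confirm with one enlarged crop.

```bash
cat > m.py <<'E'
from h import *
T=shot('top'); S=shot('scene')
crop=np.hstack([cv2.resize(T['img'][140:280,165:335],(510,420),interpolation=cv2.INTER_CUBIC)]); cv2.imwrite('pics/crop1.png',crop)
P={}
for n,f,(u0,u1,v0,v1) in (('top',T,(180,240,150,215)),('scene',S,(255,350,220,305))):
    hsv=cv2.cvtColor(f['img'],cv2.COLOR_BGR2HSV); C=cloud(f)
    m=cv2.inRange(hsv,(3,150,90),(16,255,255)); mm=np.zeros_like(m); mm[v0:v1,u0:u1]=m[v0:v1,u0:u1]
    v,u=np.nonzero(mm); pts=C[v,u]; z=pts[:,2]
    t=pts[z>np.percentile(z,90)-0.006]
    print(n,'orange n',len(v),'px',u.mean(),v.mean(),'zmax',np.percentile(z,[50,90,98]),'top centre',np.median(t,0),(t.min(0)+t.max(0))/2,len(t))
    # lips
    v,u=np.mgrid[v0:v1,u0:u1]; pts=C[v0:v1,u0:u1].reshape(-1,3)
    l=pts[(pts[:,2]>0.026)&(pts[:,2]<0.039)]
    r=cv2.minAreaRect((l[:,:2]*1000).astype(np.float32)); print(' disp',len(l),r)
    # grey cap
    g=pts[(pts[:,2]>0.058)&(pts[:,2]<0.085)]; print(' high pts',len(g),np.round(g[:,:3].mean(0),4))
    # yellow
    my=cv2.inRange(hsv,(20,110,90),(35,255,255)); k,lab,st,ce=cv2.connectedComponentsWithStats(my)
    for i in range(1,k):
        if 15<st[i,4]<500:
            b=st[i]; c=(b[0]+(b[2]-1)/2,b[1]+(b[3]-1)/2)
            print(' yel',b,c,np.round(onplane(f,*c,0.078),4),'medz',np.median(C[lab==i][:,2]))
    w=(280,325,150,205) if n=='top' else (190,260,145,210)
    pts=C[w[2]:w[3],w[0]:w[1]].reshape(-1,3); s=pts[(pts[:,2]>0.095)&(pts[:,2]<0.12)]
    print(' stud pts',len(s),s.mean(0) if len(s) else 0,'max z',pts[:,2].max())
    b=pts[(pts[:,2]>0.045)&(pts[:,2]<0.062)]; print(' pack',cv2.minAreaRect((b[:,:2]*1000).astype(np.float32)))
E
python3 m.py
```

```text
top orange n 78 px 214.7948717948718 183.23076923076923 zmax [0.06952482 0.07338056 0.07499963] top centre [0.5749145  0.13485122 0.07060848] [0.5752485  0.13329959 0.0716803 ] 54
 disp 1125 ((571.6992797851562, 173.22760009765625), (151.1079559326172, 160.1300048828125), 78.4748306274414)
 high pts 157 [0.5847 0.1711 0.0692]
 yel [295 182  12  12  67] (np.float64(300.5), np.float64(187.5)) [ 0.5584 -0.1494  0.078 ] medz 0.07695113967569411
 yel [295 249  12  12  63] (np.float64(300.5), np.float64(254.5)) [ 0.3407 -0.1492  0.078 ] medz 0.07725521190090823
 stud pts 24 [ 0.55902161 -0.15116215  0.10359362] max z 1.3089742315086106
 pack ((594.7427978515625, -150.0171661376953), (145.7171173095703, 104.40955352783203), 0.4483070969581604)
scene orange n 209 px 294.6363636363636 247.5645933014354 zmax [0.06562691 0.07071113 0.07229699] top centre [0.57406025 0.13331925 0.06971611] [0.72155691 0.26612265 0.52073522] 108
 disp 2038 ((567.2061157226562, 171.42047119140625), (151.96932983398438, 161.08192443847656), 78.64530944824219)
 high pts 291 [0.5831 0.1725 0.0688]
 yel [289 125  13   9  58] (np.float64(295.0), np.float64(129.0)) [ 0.3405 -0.1496  0.078 ] medz 0.0778338837938935
 yel [228 160  16  12 107] (np.float64(235.5), np.float64(165.5)) [ 0.5569 -0.1488  0.078 ] medz 0.07720459833097704
 stud pts 37 [ 0.55707914 -0.15030927  0.10259653] max z 0.9760759526699228
 pack ((592.0227661132812, -150.53347778320312), (148.04495239257812, 99.56061553955078), 3.6358444690704346)
```

View pics/crop1.png

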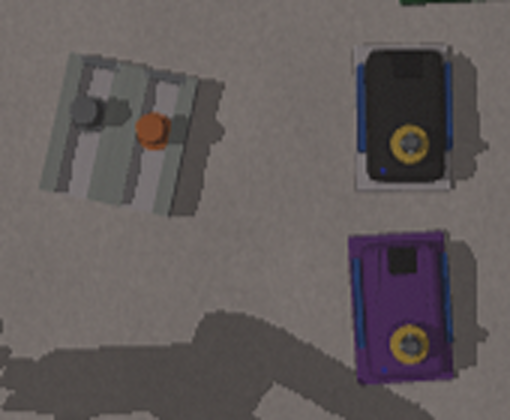

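The crop confirms the dark pack with the ring at (408,144), the orange cap at (152,130) and the purple look-alike below. The heights also agree: cap top 0.070, ring 0.077, stud about 0.104.

- **Orange cap:** about (0.574, 0.134)
- **Stud:** about (0.558, -0.150)
- **Dispenser yaw:** about -0.20 rad

Next I'll move above the cap with the finger line along the lane.

Call:
send_rows:
  series:
    - [0.085,-0.046,-0.025,0,0.14]
    - [0.085,-0.092,-0.051,0,0.28]
    - [0.085,-0.138,-0.076,0,0.42]
    - [0.085,-0.184,-0.101,0,0.56]
    - [0.085,-0.23,-0.127,0,0.7]
    - [0.085,-0.276,-0.152,0,0.84]
    - [0.085,-0.322,-0.177,0,0.98]
    - [0.085,-0.368,-0.202,0.01,1.12]
    - [0.085,-0.414,-0.228,0.02,1.26]
    - [0.085,-0.459,-0.253,0.03,1.32]
  squeeze: 30

```text
clock: 1.45
eef_pos: [0.5758, 0.1339, 0.2009]
ee_rot: [3.142, -0.0, 1.369]
force: [0.1, 0.1, 0.2]
finger_gap: 0.0851
finger_force: 0.0
```

Call:
send_rows:
  series:
    - [0.085,0,0,0,0]
    - [0.085,0,0,0,0]
    - [0.085,0,0,0,0]
    - [0.085,0,0,0,0]
    - [0.085,0,0,0,0]
    - [0.085,0,0,0,0]
    - [0.085,0,0,0,0]
    - [0.085,0,0,0,0]
    - [0.085,0,0,0,0]
    - [0.085,0,0,0,0]

```text
clock: 2.7
eef_pos: [0.5751, 0.1354, 0.2013]
ee_rot: [-3.142, -0.0, 1.372]
force: [0.3, 0.6, 0.2]
finger_gap: 0.0849
finger_force: 0.0
```

```bash
cat > w.py <<'E'
from h import *
o=env.get_obs(); print(o['clock'],o['eef_pos'],o['ee_rot'])
f=shot('wrist','wrist1.png'); print(f['eye'],f['camera_matrix'][0])
hsv=cv2.cvtColor(f['img'],cv2.COLOR_BGR2HSV); m=cv2.inRange(hsv,(3,150,60),(16,255,255))
k,lab,st,ce=cv2.connectedComponentsWithStats(m)
for i in range(1,k):
    if st[i,4]>40: print(st[i],ce[i],onplane(f,*ce[i],0.07,True), 'rng',np.median(f['z_map'][lab==i]))
E
python3 w.py
```

```text
2.7 [0.57510513 0.13537339 0.20128694] [-3.14157088e+00 -7.64441798e-06  1.37171339e+00]
[0.59098611 0.21608003 0.34294637] [297.31863964   0.         255.84070214]
[ 235  157   38   40 1242] [253.13446055 174.92914654] [0.57341859 0.14106657 0.07      ] rng 0.28838164
[  0 246  45  80 620] [ 15.85322581 284.91612903] [0.1794572  0.04757224 0.07      ] rng 0.40908912
```

View pics/wrist1.png

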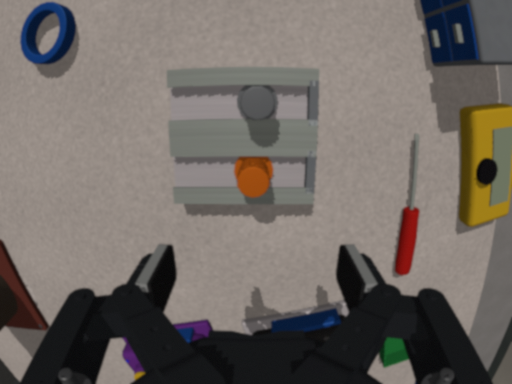

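The wrist view shows the cap's top disc at about (254,180), between the fingers and in line with the horizontal lanes. I'll refine the top-disc centre with a circle and get the lane angle from the dispenser edges.

Run:
```python
from h import *
f=shot('wrist')
g=cv2.cvtColor(f['img'],cv2.COLOR_BGR2HSV); m=cv2.inRange(g,(3,150,60),(16,255,255))
# top disc: lowest part of the blob; fit circle to lower edge points
m[:, :200]=0; pts=[(u,np.nonzero(m[:,u])[0].max()) for u in range(238,270)]
p=np.array(pts,float); A=np.c_[2*p,np.ones(len(p))]; s=np.linalg.lstsq(A,(p**2).sum(1),rcond=None)[0]
c=s[:2]; r=np.sqrt(s[2]+c@c); print(c,r,onplane(f,*c,0.07,True))
v=f['img'][int(c[1])-22:int(c[1])+18,250].tolist()
# wall edges of dispenser (z=.032): outer edges
for a in ((174,204),(313,204),(168,69),(319,69)): print(a,np.round(onplane(f,*a,0.032,True),4))
```

```text
[253.04844324 180.35650555] 16.004157118557536 [0.572251   0.13579155 0.07      ]
(174, 204) [0.4746 0.1151 0.032 ]
(313, 204) [0.6308 0.0837 0.032 ]
(168, 69) [0.5066 0.2628 0.032 ]
(319, 69) [0.6608 0.2297 0.032 ]
```

Call:
send_rows:
  series:
    - [0.085,0,0,0.03,0]
    - [0.085,-0.001,-0.002,0.07,0]
    - [0.085,-0.001,-0.002,0.11,0]
    - [0.085,-0.001,-0.002,0.14,0]
    - [0.085,-0.001,-0.002,0.155,0]
    - [0.085,-0.001,-0.002,0.163,0]
    - [0.085,-0.001,-0.002,0.163,0]
    - [0.085,-0.001,-0.002,0.163,0]
    - [0.05,-0.001,-0.002,0.163,0]
    - [0.04,-0.001,-0.002,0.163,0]
  squeeze: 60

```text
clock: 4.05
eef_pos: [0.5734, 0.1349, 0.039]
ee_rot: [3.141, -0.0, 1.372]
force: [-0.9, -0.6, 0.9]
finger_gap: 0.0509
finger_force: 0.0
```

Call:
send_rows:
  series:
    - [0.025,0,0,0,0]
    - [0.025,0,0,0,0]
    - [0.02,0,0,0,0]
    - [0.02,0,0,0,0]
    - [0.02,0,0,0,0]
    - [0.02,0,0,0,0]
    - [0.02,0,0,0,0]
    - [0.02,0,0,0,0]
    - [0.02,0,0,0,0]
    - [0.02,0,0,0,0]

```text
clock: 5.3
eef_pos: [0.5729, 0.1349, 0.0387]
ee_rot: [-3.142, -0.0, 1.372]
force: [-3.1, 0.5, 5.5]
finger_gap: 0.0307
finger_force: 59.1
```

Run:
```python
from h import *
f=shot('wrist','wrist2.png'); o=env.get_obs(); print(o['eef_pos'],o['force'],o['moment'],o['finger_gap'],o['finger_force'])
```

```text
[0.57290745 0.13490301 0.03864092] [-3.65162281  0.7346912   5.01734886] [ 0.0647796   0.44372256 -0.01192429] 0.030637374818949705 59.08937970176339
```

View pics/wrist2.png

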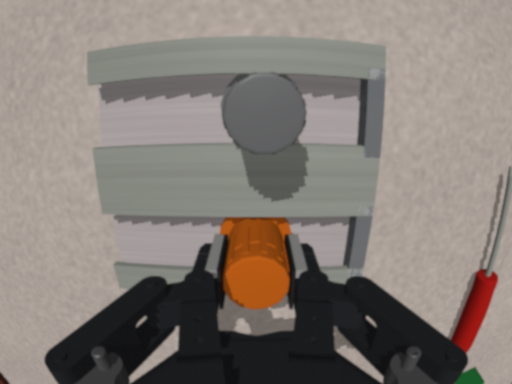

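The cap is gripped: gap 30.7 mm, 59 N, with the orange top at (255,270). Next I'll slide it out.

Call:
send_rows:
  series:
    - [0.02,0,0,-0.001,0]
    - [0.02,0,-0.008,-0.001,0]
    - [0.02,0,-0.02,-0.001,0]
    - [0.02,0,-0.035,-0.001,0]
    - [0.02,0,-0.05,-0.001,0]
    - [0.02,0,-0.065,-0.001,0]
    - [0.02,0,-0.08,-0.001,0]
    - [0.02,0,-0.095,-0.001,0]
    - [0.02,0,-0.11,-0.001,0]
    - [0.02,0,-0.12,-0.001,0]

```text
clock: 6.6
eef_pos: [0.4542, 0.1588, 0.0393]
ee_rot: [-3.141, 0.0, 1.372]
force: [0.9, -0.2, -0.9]
finger_gap: 0.0304
finger_force: 59.2
```

Call:
send_rows:
  series:
    - [0.02,0,-0.007,0,0]
    - [0.02,0,-0.013,0,0]
    - [0.02,0,-0.013,0,0]
    - [0.02,0,-0.013,0,0]
    - [0.02,0,-0.013,0,0]
    - [0.02,0,-0.013,0,0]
    - [0.02,0,-0.013,0,0]
    - [0.02,0,-0.013,0,0]
    - [0.02,0,-0.013,0,0]
    - [0.02,0,-0.013,0,0]

```text
clock: 7.85
eef_pos: [0.4426, 0.1611, 0.0393]
ee_rot: [-3.142, 0.0, 1.372]
force: [-0.9, -0.2, -0.2]
finger_gap: 0.0303
finger_force: 59.2
```

Run:
```python
from h import *
f=shot('wrist','wrist3.png'); shot('scene','scene3.png'); o=env.get_obs(); print(o['eef_pos'],o['force'],o['moment'],o['finger_gap'],o['finger_force'])
a=cv2.imread('pics/scene3.png')[190:310,230:390]; cv2.imwrite('pics/c3.png',np.hstack([f['img'],cv2.resize(a,(512,384))])[:,:][::1]) 
c=cv2.imread('pics/c3.png'); cv2.imwrite('pics/c3.png',cv2.resize(c,(800,300)))
```

```text
[0.44254467 0.1611326  0.03929947] [-0.22292374 -0.01504329 -0.06548577] [0.02516715 0.00327177 0.00128416] 0.03053630099199074 59.22237720689736
```

View pics/c3.png

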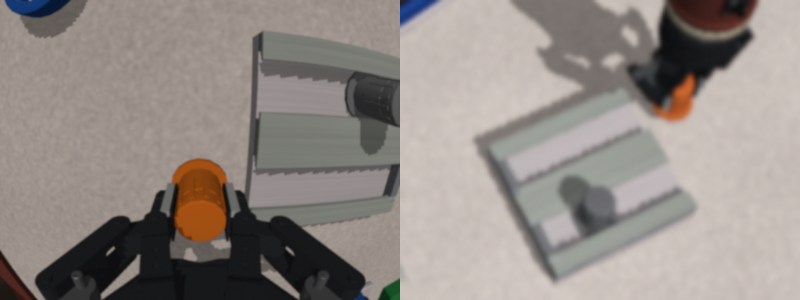

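The cap is clear of the lips: wrist view at (200,200), local x about -0.12, still upright. Next I'll lift it and carry it above the stud.

Call:
send_rows:
  series:
    - [0.02,0,0,-0.03,0]
    - [0.02,0,0,-0.07,0]
    - [0.02,0,0,-0.11,0]
    - [0.02,-0.01,0.006,-0.14,0]
    - [0.02,-0.05,0.03,-0.16,0]
    - [0.02,-0.1,0.062,-0.16,0]
    - [0.02,-0.15,0.093,-0.16,0]
    - [0.02,-0.2,0.124,-0.16,0]
    - [0.02,-0.25,0.155,-0.16,0]
    - [0.02,-0.282,0.175,-0.16,0]

```text
clock: 9.2
eef_pos: [0.5588, -0.1526, 0.1992]
ee_rot: [3.141, 0.0, 1.37]
force: [0.7, -0.4, -1.2]
finger_gap: 0.0305
finger_force: 59.4
```

Call:
send_rows:
  series:
    - [0.02,0,0,0,0]
    - [0.02,0,0,0,0]
    - [0.02,0,0,0,0]
    - [0.02,0,0,0,0]
    - [0.02,0,0,0,0]
    - [0.02,0,0,0,0]
    - [0.02,0,0,0,0]
    - [0.02,0,0,0,0]
    - [0.02,0,0,0,0]
    - [0.02,0,0,0,0]

```text
clock: 10.45
eef_pos: [0.5583, -0.15, 0.1993]
ee_rot: [-3.142, 0.0, 1.372]
force: [-0.7, 0.8, -0.6]
finger_gap: 0.0302
finger_force: 59.4
```

Run:
```python
from h import *
f=shot('wrist','wrist4.png'); o=env.get_obs(); print(o['eef_pos'],o['ee_rot'],o['force'],o['finger_gap'],f['eye'])
for n in ('top','scene'):
    s=shot(n); C=cloud(s); g=cv2.cvtColor(s['img'],cv2.COLOR_BGR2HSV); m=cv2.inRange(g,(3,150,60),(16,255,255)); m[(abs(C[...,0]-.558)>.05)|(abs(C[...,1]+.15)>.05)]=0
    p=C[m>0]; print(n,len(p), np.round([p.min(0),p.max(0)],4) if len(p) else '')
f['img'] and 0 if False else None
```

```text
[ 0.55832768 -0.14994241  0.19926657] [-3.14151703e+00 -2.82911224e-05  1.37170430e+00] [ 0.32022798 -0.82737094 -0.54497901] 0.03041283322277441 [ 0.57422685 -0.06923606  0.34094973]
top 1 [[ 0.5489 -0.1355  0.1834]
 [ 0.5489 -0.1355  0.1834]]
scene 654 [[ 0.5184 -0.1793  0.1811]
 [ 0.608  -0.1     0.5854]]
```

View pics/wrist4.png

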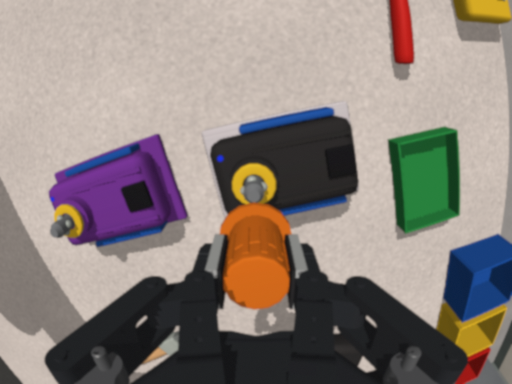

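The wrist view shows the yellow ring at about (254,184) with the stud tip near (253,190), and the cap flange centred at column ~256 just in front. I'll fit both in the same view.

Run:
```python
from h import *
from scipy.optimize import least_squares
f=shot('wrist'); g=cv2.cvtColor(f['img'],cv2.COLOR_BGR2HSV)
def fit(p,z):
    P=np.array([onplane(f,u,v,z,True)[:2] for u,v in p])
    r=least_squares(lambda q:np.hypot(*(P-q[:2]).T)-q[2],[*P.mean(0),.02],loss='soft_l1',f_scale=.0005); return np.round(r.x,4),np.round(np.abs(r.fun).mean(),4)
y=cv2.inRange(g,(20,110,80),(35,255,255)); y[:, :215]=0; y[:,300:]=0; y[:140]=0;y[230:]=0
c=max(cv2.findContours(y,0,1)[0],key=cv2.contourArea)[:,0]; b=[p for p in c if p[1]<200]
print('ring',fit(b,.078),cv2.boundingRect(c))
o=cv2.inRange(g,(3,150,60),(16,255,255)); 
up=[(u,np.nonzero(o[190:300,u])[0].min()+190) for u in range(224,289)]
print('flange', fit([p for p in up if p[1]<232],.181+.004))
top=[(u,np.nonzero(o[190:320,u])[0].max()+190) for u in range(230,284)]
print('captop',fit([p for p in top if p[1]>280],.231))
```

```text
ring (array([ 0.5561, -0.1489,  0.0197]), np.float64(0.0036)) (231, 162, 46, 42)
flange (array([ 0.5581, -0.1477,  0.0202]), np.float64(0.0004))
captop (array([ 0.5584, -0.1497,  0.0146]), np.float64(0.0002))
```

Run:
```python
from h import *
from scipy.optimize import least_squares
f=shot('wrist'); g=cv2.cvtColor(f['img'],cv2.COLOR_BGR2HSV)
y=cv2.inRange(g,(18,90,60),(36,255,255)); y[:, :215]=0; y[:,300:]=0; y[:140]=0;y[230:]=0
c=cv2.convexHull(max(cv2.findContours(y,0,1)[0],key=cv2.contourArea))[:,0]; b=[p for p in c if p[1]<203]
P=np.array([onplane(f,u,v,.078,True)[:2] for u,v in b])
r=least_squares(lambda q:np.hypot(*(P-q[:2]).T)-q[2],[*P.mean(0),.02],loss='soft_l1',f_scale=.0005); print('ring',r.x,np.abs(r.fun).mean())
Z=g[170:206,232:276]; m=((Z[...,1]<60)&(Z[...,2]>70)).astype(np.uint8)*255
k,l,s,ce=cv2.connectedComponentsWithStats(m); i=1+s[1:,4].argmax(); print(s[i]+[232,170,0,0,0],ce[i]+[232,170])
for v in range(174,206,2): 
    u=np.nonzero(l[v-170]==i)[0]; print(v,(u.min()+232,u.max()+232) if len(u) else '',end=' ')
for v in (196,200): print(onplane(f,253,v,.1065,True))
```

```text
ring [ 0.55575812 -0.1505792   0.02187536] 9.728238353677685e-05
[241 176  26  26 474] [253.47257384 188.40506329]
174  176 (np.int64(249), np.int64(257)) 178 (np.int64(247), np.int64(260)) 180 (np.int64(245), np.int64(261)) 182 (np.int64(245), np.int64(263)) 184 (np.int64(244), np.int64(265)) 186 (np.int64(244), np.int64(266)) 188 (np.int64(242), np.int64(265)) 190 (np.int64(241), np.int64(264)) 192 (np.int64(242), np.int64(262)) 194 (np.int64(244), np.int64(262)) 196 (np.int64(245), np.int64(262)) 198 (np.int64(246), np.int64(261)) 200 (np.int64(248), np.int64(259)) 202  204  [ 0.55535013 -0.15158203  0.1065    ]
[ 0.55462883 -0.15509026  0.1065    ]
```

Call:
send_rows:
  series:
    - [0.02,0,0,0.01,0]
    - [0.02,-0.001,-0.001,0.025,0]
    - [0.02,-0.001,-0.001,0.04,0]
    - [0.02,-0.001,-0.001,0.055,0]
    - [0.02,-0.001,-0.001,0.06,0]
    - [0.02,-0.001,-0.001,0.066,0]
    - [0.02,-0.001,-0.001,0.066,0]
    - [0.02,-0.001,-0.001,0.066,0]
    - [0.02,-0.001,-0.001,0.066,0]
    - [0.02,-0.001,-0.001,0.066,0]
  squeeze: 70

```text
clock: 11.95
eef_pos: [0.5574, -0.1508, 0.1337]
ee_rot: [3.141, 0.0, 1.372]
force: [0.8, -0.2, 0.2]
finger_gap: 0.0303
finger_force: 69.1
```

Run:
```python
from h import *
f=shot('wrist'); s=shot('scene'); o=env.get_obs(); print(o['eef_pos'],o['force'],o['moment'],o['finger_gap'])
a=cv2.resize(f['img'][140:320,170:340],(400,424)); b=cv2.resize(s['img'][100:206,190:290],(400,424),interpolation=cv2.INTER_CUBIC)
cv2.imwrite('pics/c5.png',np.hstack([a,b]))
```

```text
[ 0.55725819 -0.15069653  0.13347808] [ 1.15836158  0.00850976 -0.15357881] [0.01303153 0.02846214 0.0058124 ] 0.0301211001614119
```

View pics/c5.png

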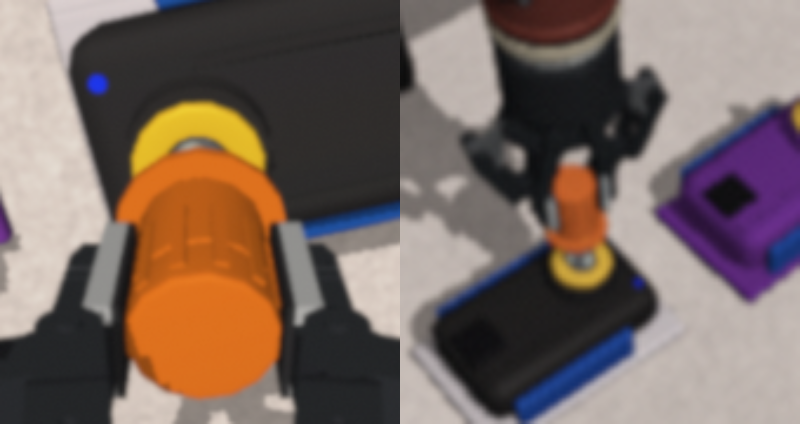

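Both views show the cap directly above the stud: left crop ring at (200,150), right crop ring at (580,262) with the cap at (575,235). I'll lower it over the taper and check the side force.

Call:
send_rows:
  series:
    - [0.02,0,0,0.004,0]
    - [0.02,0,0,0.008,0]
    - [0.02,0,0,0.011,0]
    - [0.02,0,0,0.014,0]
    - [0.02,0,0,0.017,0]
    - [0.02,0,0,0.019,0]
    - [0.02,0,0,0.02,0]
    - [0.02,0,0,0.02,0]
    - [0.02,0,0,0.02,0]
    - [0.02,0,0,0.02,0]

```text
clock: 13.3
eef_pos: [0.5573, -0.1507, 0.1134]
ee_rot: [3.141, 0.0, 1.372]
force: [0.6, -0.6, -0.7]
finger_gap: 0.0302
finger_force: 69.1
```

Call:
send_rows:
  series:
    - [0.02,0,0,0.002,0]
    - [0.02,0,0,0.004,0]
    - [0.02,0,0,0.005,0]
    - [0.02,0,0,0.006,0]
    - [0.02,0,0,0.007,0]
    - [0.02,0,0,0.008,0]
    - [0.02,0,0,0.008,0]
    - [0.02,0,0,0.008,0]
    - [0.02,0,0,0.008,0]
    - [0.02,0,0,0.008,0]

```text
clock: 14.55
eef_pos: [0.5577, -0.1509, 0.1072]
ee_rot: [3.141, 0.0, 1.372]
force: [-3.8, 2.3, 10.5]
finger_gap: 0.0301
finger_force: 70.9
```

The catches are met at about 10 N. The side force asks for a small nudge (-x, +y), then I'll keep pressing.

Call:
send_rows:
  series:
    - [0.02,0,-0.001,0.001,0]
    - [0.02,0,-0.001,0.002,0]
    - [0.02,0,-0.001,0.003,0]
    - [0.02,0,-0.001,0.004,0]
    - [0.02,0,-0.001,0.005,0]
    - [0.02,0,-0.001,0.006,0]
    - [0.02,0,-0.001,0.007,0]
    - [0.02,0,-0.001,0.008,0]
    - [0.02,0,-0.001,0.008,0]
    - [0.02,0,-0.001,0.008,0]

```text
clock: 15.8
eef_pos: [0.5563, -0.1505, 0.0975]
ee_rot: [3.141, 0.0, 1.372]
force: [-0.2, 0.4, -0.4]
finger_gap: 0.0301
finger_force: 70.0
```

Call:
send_rows:
  series:
    - [0.02,0,0,0.001,0]
    - [0.02,0,0,0.002,0]
    - [0.02,0,0,0.003,0]
    - [0.02,0,0,0.004,0]
    - [0.02,0,0,0.005,0]
    - [0.02,0,0,0.006,0]
    - [0.02,0,0,0.007,0]
    - [0.02,0,0,0.007,0]
    - [0.02,0,0,0.007,0]
    - [0.02,0,0,0.007,0]

```text
clock: 17.05
eef_pos: [0.5564, -0.1506, 0.0915]
ee_rot: [3.141, 0.0, 1.372]
force: [-4.5, 1.8, 10.5]
finger_gap: 0.0299
finger_force: 71.6
```

Call:
send_rows:
  series:
    - [0.02,0,0,0.0005,0]
    - [0.02,0,0,0.001,0]
    - [0.02,0,0,0.0015,0]
    - [0.02,0,0,0.002,0]
    - [0.02,0,0,0.002,0]
    - [0.02,0,0,0.002,0]
    - [0.02,0,0,0.002,0]
    - [0.02,0,0,0.002,0]
    - [0.02,0,0,0.002,0]
    - [0.02,0,0,0.002,0]

```text
clock: 18.3
eef_pos: [0.5565, -0.1507, 0.0913]
ee_rot: [3.141, 0.0, 1.372]
force: [-9.8, 2.7, 22.5]
finger_gap: 0.0299
finger_force: 72.6
```

Run:
```python
from h import *
f=shot('wrist'); s=shot('scene'); o=env.get_obs(); print(o['eef_pos'],o['force'],o['moment'],o['finger_gap'],o['finger_force'])
a=cv2.resize(f['img'][140:320,170:340],(400,424)); b=cv2.resize(s['img'][100:206,190:290],(400,424),interpolation=cv2.INTER_CUBIC)
cv2.imwrite('pics/c6.png',np.hstack([a,b]))
```

```text
[ 0.55650169 -0.15064216  0.0912869 ] [-9.53158023  3.54863405 22.04866551] [ 0.55803251  1.61375811 -0.00842449] 0.030186514452205767 72.62933037942275
```

View pics/c6.png

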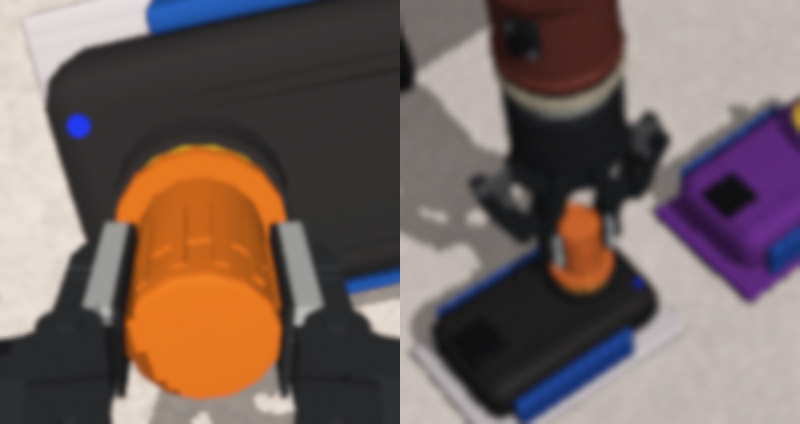

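The cap is seated upright and the seal ring has almost vanished under the flange, at (200,150) in the left crop. Force rose to 22 N with almost no further travel, so the seal is on its firm stop, and the grip is 72 N. I'll hand the job in.

```bash
python3 -c "
from plant import env
print(env.hand_in())"
```

```text
the job is handed in; nothing more can be done
None
```

I handed in the job with the orange cap clicked onto the dark pack's stud and the seal ring pressed down to its firm stop (about 22 N down, 72 N grip, still held); no verdict was returned.

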